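Extend the telescoping tray brush

TASK

Get the telescoping tray brush ready at full length: slide the yellow clamp jaw shut until it presses the brush's square tube firmly against the fixed green jaw and leave it clamped like that, then squeeze the red button in the blue neck, pull the brush straight out past its first stop to the second stop, where it will go no further. Finish still gripping the neck with the button pressed, holding the brush fully extended against its return spring while the tube stays in the clamp. Do not knock over or shove the timer, wooden block, jar or dried cake standing around.

Things in the scene. Friction and masses are not known exactly. Their poses are not given: they have to be found in the camera images.
- clamp: Green bench clamp bolted to the table, place and yaw vary. Bed 240 x 165 x 12 mm (x -170 to 70, y -120 to 45). Origin on the table; x along the brush tube, the way the brush is pulled out; y across, from the yellow sliding jaw to the fixed green jaw; z up. Fixed jaw: wall 75 mm high, face at y +18.5 mm, x -130 to 55. The tube rests on two saddles 42 mm high.
- clamp_bed (a point): Point on the clamp at x 0, y 0, 58 mm over the table: where the brush tube's origin lies, to about 4 mm; same axes as the clamp.
- jaw (a joint): Travel of the yellow sliding jaw in m along the clamp's +y: 0 open, grows as it shuts, limit 0.055; starts at 0 to 0.018. About 9 N of drag; it stays where it is left. Its pad meets the tube at 0.035 to 0.039, shoves it the last 2 to 5 mm sideways against the fixed jaw, and is seated and some 4 to 5 N tight at 0.0445; the pad is solid from 0.0465.
- jaw_pad: Black rubber pad on the front of the yellow jaw, 40 mm (x) by 10 (y) by 28 (z), 58 mm over the table. Sprung: pressed in up to 6 mm it pushes back with 1.5 N rising to 7.5 N, then is solid. Axes as the clamp's; origin at table height below the pad's front face, at clamp x -50 mm and y -54 mm plus the jaw's travel.
- jaw_tab (a point): Centre of the top of the upright tab on the yellow jaw, 102 mm over the table. The tab is 20 mm along the clamp's x by 14 mm along y, and stands 36 mm above the jaw block (44 mm along x, 30 along y). It moves with the jaw; the pad's front face is 32 mm ahead of it in +y. Grip it from above, or push it.
- pole: Outer tube of the brush, aluminium, 32 x 32 mm square, loose in the clamp, x -170 to 60 mm, with a 48 mm square black cap at its rear that catches behind the rear saddle so that it cannot be pulled through. Origin on the tube's axis, 58 mm over the table; x along the axis towards the brush, y and z as the clamp's. Some 0.5 kg with the brush.
- neck (a joint): Extension of the neck in m along the tube's +x: 0 in, first stop 0.060, second stop (end) 0.120. Locked at 0, and again at the first stop, unless the button is held pressed; let go at the second stop it springs back to about 0.08. A return spring pulls back with 3 to 5 N; drag some 15 N s/m.
- neck_grip (a point): Centre of the blue neck block (60 mm along x, 34 across y, 36 high), on the tube's axis, 58 mm over the table; moves with the neck, axes as the tube's. When in it is 55 mm ahead of the tube's end; free on both sides and above. The brush head (110 mm across, 30 along) begins 50 mm ahead of this point, top 13 mm above the axis, bristles to 14 mm over the table.
- button_face (a point): Centre of the red button's face, 22 mm across, on the -y side of the neck block, standing 8 mm proud (25 mm from the axis). Squeezing the block across y from above, one finger on the button and the other on the opposite side, presses it.
- button (a joint): Button travel in m along +y: 0 out, 0.006 fully pressed; unlocks from 0.0036. Spring 2 N rising to 6.5 N.
- timer: Black table clock, 75 x 40 x 74 mm, bystander. Origin at its foot.
- spacer: Wooden block 60 x 60 x 75 mm, bystander. Origin at its foot.
- jar: Closed jar, 60 mm across, 85 mm high, bystander. Origin at its foot.
- cake: Dried off-white cake, a disc 84 mm across and 17 mm thick, lying flat, bystander. Origin under its centre.

How it is judged:
By the outcome, as a careful person would: the job done as asked, in the order asked, and still so for the second after the job is handed in, while the arm keeps its last pose, push and grip.
It also fails if it takes over 61 s, if anything falls off the work surface, if the arm or the gripper's body presses on something with over 40 N, if the wrist force passes 120 N, or if a joint passes its speed limit or range.

ROBOT

A 6-joint arm with a two-finger parallel gripper is mounted at the origin on the work surface. World frame = base frame: x ahead of the robot, y to its left, z up, the work surface at z = 0. Lengths are in m, angles in degrees, forces in N, time in s.
With the tool pointing down it reaches from about 0.4 to 0.825 m from the base axis. Payload 7 kg.
Tool frame: the origin (TCP) lies midway between the tips of the shut fingers; the grasp point (between the pads) lies ctrl.tcp_to_grasp behind it (ctrl.tcp_to_grasp is the distance from the TCP to the grasp point, in m); z points along the fingers, y is the line along which they close (so a half turn about z gives the same grasp; the last joint's range is limited). The gripper opens to 88 mm and grips with 3 to 60 N. Pads are 19 mm wide; open, the fingers measure 130 mm over their backs; the gripper's body (78 mm by 193 mm) begins 47 mm behind the grasp point.
Start: joints at [84.689, 20.546, 0.682, 0, -70.136, -16.507], TCP at [0.251, 0.627, 0.227] pointing down, gripper open.
Joint ranges: [-176.03, 176.03], [-82.01, 121.73], [-58.28, 71.71], [-173.87, 95.51], [-174.79, -0.11], [-173.66, 173.66]. Speed limits (degrees/s): [136.94, 136.94, 172.46, 180, 180, 180].

INTERFACE

Orientations are given as [roll, pitch, yaw] about the fixed x, y, z axes, in that order (R = Rz(yaw) Ry(pitch) Rx(roll)).
In Python, from plant import ctrl, imaging, close_job gives the robot as it stands.
- The arm moves only by the shell command python3 -m crank 'ROWS'. ROWS is JSON, a list of rows, each a list of 3 entries, a list of its own where there are three numbers: the shift along the world's x, y, z in m, then the turn, a rotation vector about the world's x, y, z in degrees, then the opening, from -1 (shut) to 1 (fully open), so that 0 is half open. A call has 1 to 12 rows; each row shifts and turns the commanded pose from where the row before left it; what a row does not reach is not made up. A row lasts 1/10 s, in which the tool goes at most 50 mm and 8.59 degrees, less where a joint would pass 70% of its speed; a pose out of reach is approached as far as the arm can. A call is refused whole if a number of a shift passes 0.05 or a number of a turn 8.59, either way. A call with a gripper value outside its range is refused whole. The fingers move at their own pace and stop on an object; the grip force is fixed at half the most. Time passes only in rows, so rows that do not move let the fingers close. It gives the time, the measured TCP pose, the force, the opening and the grip force at its end, in the units of the state.
- ctrl.get_obs(): the state, without advancing time (a new reading comes with each control period).
- imaging.snapshot(name): name is "scene" or "side" or "wrist"; returns (picture, depth): 420x560x3 uint8, blue, green, red; 420x560 float32, m along the optical axis (not along the pixel's ray), 0 where there is no reading.
- imaging.camera_model(name): a dict with "mtx" (3x3 intrinsics, pixels), "D" ([k1, k2, p1, p2, k3] as OpenCV has them; the pictures are not rectified), "R" (3x3) and "t" (3): a world point X has camera coordinates R X + t. Camera axes: x right, y down, z forward; pixel columns grow to the right and rows downward; lengths in m; the calibration is good to about 2 mm. A picture is of the moment at which its call begins: read the wrist's pose just before it. camera_model takes no time and is no camera call; for the wrist camera it gives the pose at the moment of the call.
- close_job(): hands the job in; it is judged then, once.
The state is a dict: "clock": time; "joint_pos": joint angles; "qvel": joint speeds; "tau": joint torques, N m; "tool_pos": TCP position; "orientation": TCP orientation; "force": force on the tool from outside, world axes, zero at the start; "moment": the same for the moment, N m; "opening": finger opening in m; "gripper_force": force on a finger pad.
Only numpy, scipy, OpenCV 4.12 (cv2) and the standard library are available. Lean on these libraries where they do the work, as an engineer would, in place of code of your own. Each camera call takes 0.05 s, during which the arm holds its last target. There are 200 camera calls.

## Working session

There is one attempt and no reset: what is moved stays moved. The work goes in short steps, Python scripts to look and compute and a shell command to move; the robot and the scene stay as the last step left them, time stands still between calls to the robot, and variables do not carry over. Pictures are saved under pics/ and viewed, at most 10 in all, crops included, and the job is handed in when it is done.

```bash
mkdir -p pics; ls; python3 - <<'E'
from plant import ctrl, imaging
import cv2, numpy as np
print(ctrl.get_obs(), ctrl.tcp_to_grasp)
for n in ("scene","side"):
    p,d=imaging.snapshot(n); cv2.imwrite(f"pics/{n}0.png",p); np.save(f"{n}0.npy",d)
    m=imaging.camera_model(n); print(n,-np.array(m["R"]).T@np.array(m["t"]))
E
```

```text
pics
{'clock': 0.0, 'joint_pos': array([ 8.46883821e+01,  2.05923078e+01,  6.34128387e-01, -2.00966572e-02,
       -7.01355796e+01, -1.65065169e+01]), 'qvel': array([ 0.02788753,  0.05048118, -0.03012401, -0.01364443, -0.007353  ,
       -0.07916713]), 'tau': array([ 5.12811657e-04, -5.82718241e+01,  2.93053436e+01,  6.99672773e+00,
        6.93808499e-03, -1.57439986e-04]), 'tool_pos': array([0.25071957, 0.62618701, 0.2256156 ]), 'orientation': array([ 1.79904737e+02, -8.52833329e-03, -2.18249719e+01]), 'force': array([-0.05362764,  0.33063748,  0.24780925]), 'moment': array([-0.0301189 ,  0.03212378, -0.05171978]), 'gripper_force': 0.0, 'opening': 0.08739759790424804} 0.0188
scene [ 1.22033315 -0.27282882  0.55960885]
side [ 0.22737036 -0.74510896  0.65614418]
```

View pics/scene0.png

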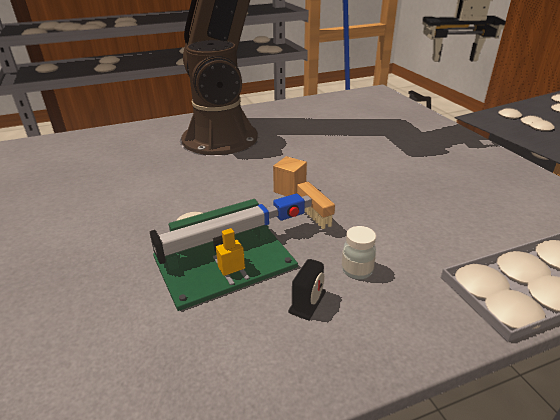

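View pics/side0.png

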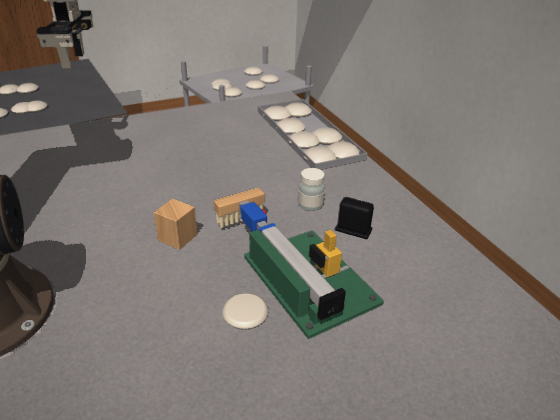

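The scene view shows the clamp's rear cap at (157,245), yellow tab (229,238), blue neck (288,207) and red button (293,211). The jar is at (359,253), the timer at (308,290) and the block at (290,176). In the side view the tab is at (330,240), the neck at (254,217) and the cake at (245,311).

```bash
cat > h.py <<'E'
import cv2, numpy as np
from plant import ctrl, imaging
def cloud(n,d,m=None):
    m=m or imaging.camera_model(n); v,u=np.mgrid[:420,:560]
    q=cv2.undistortPoints(np.dstack([u,v]).reshape(-1,1,2).astype(float),np.array(m["mtx"]),np.array(m["D"])).reshape(420,560,2)
    P=np.dstack([q,np.ones((420,560))])*d[...,None]
    return (P-np.array(m["t"]))@np.array(m["R"])
def mask(p,h0,h1,s=120,v=50):
    return cv2.inRange(cv2.cvtColor(p,cv2.COLOR_BGR2HSV),(h0,s,v),(h1,255,255))>0
E
python3 - <<'E'
from h import *
np.set_printoptions(precision=4,suppress=True)
for n in ("scene","side"):
    p=cv2.imread(f"pics/{n}0.png"); d=np.load(n+"0.npy"); W=cloud(n,d)
    ok=(d>0)&(np.abs(W[...,0]-.55)<.35)&(np.abs(W[...,1])<.5)&(W[...,2]>.004)&(W[...,2]<.2)
    for c,a in dict(yellow=(18,30,150,120),blue=(105,130,150,60),red=(0,6,180,80),green=(55,90,90,20)).items():
        k=mask(p,*a)&ok; w=W[k]
        if len(w)<5: print(n,c,len(w)); continue
        print(n,c,len(w),"med",np.median(w,0),"lo",np.percentile(w,2,0),"hi",np.percentile(w,98,0))
        if c=="yellow":
            t=w[w[:,2]>.095]; print("  tabtop",len(t),t.mean(0))
        if c=="green":
            b=w[abs(w[:,2]-.012)<.006][:,:2].astype(np.float32); print("  bed",cv2.minAreaRect(b))
            t=w[(w[:,2]>.07)&(w[:,2]<.082)][:,:2].astype(np.float32); print("  walltop",len(t),cv2.minAreaRect(t))
        if c=="blue":
            t=w[(w[:,2]>.070)][:,:2].astype(np.float32); print("  necktop",len(t),cv2.minAreaRect(t))
    # grid of pole points
    hs=cv2.cvtColor(p,cv2.COLOR_BGR2HSV)
    k=ok&(abs(W[...,2]-.074)<.004)&(hs[...,1]<45)&(hs[...,2]>110)
    if k.sum()>10:
        t=W[k]; print("  poletop",k.sum(),cv2.minAreaRect(t[:,:2].astype(np.float32)))
    for nm,uv in dict(scene=dict(jar=(359,235),timer=(312,266),block=(290,163)),side=dict(jar=(312,176),timer=(356,205),block=(176,210),cake=(245,308)))[n].items():
        print(nm,W[uv[1],uv[0]])
E
```

```text
scene yellow 893 med [ 0.6254 -0.1423  0.059 ] lo [ 0.6041 -0.1618  0.019 ] hi [ 0.6305 -0.119   0.1025]
  tabtop 83 [ 0.616  -0.1399  0.1007]
scene blue 494 med [0.5343 0.0023 0.0746] lo [ 0.5088 -0.0458  0.0445] hi [0.5457 0.0433 0.0779]
  necktop 316 ((0.5248483419418335, -0.0015764422714710236), (0.033852383494377136, 0.09354599565267563), 5.99039888381958)
scene red 83 med [0.5454 0.0158 0.0603] lo [ 0.5408 -0.0247  0.0445] hi [0.7508 0.028  0.069 ]
scene green 3505 med [ 0.6121 -0.1715  0.0126] lo [ 0.5008 -0.2601  0.0102] hi [ 0.6638 -0.0267  0.0762]
  bed ((0.5790141224861145, -0.14397181570529938), (0.16244027018547058, 0.2387477606534958), 6.127028942108154)
  walltop 532 ((0.5097976326942444, -0.10610765963792801), (0.24734826385974884, 0.04815921187400818), 87.4102554321289)
  poletop 1057 ((0.6098849177360535, -0.10438331961631775), (0.2984021008014679, 0.20953434705734253), 30.282236099243164)
jar [0.6949 0.0816 0.0863]
timer [ 0.7263 -0.0258  0.074 ]
block [0.3714 0.0819 0.0749]
side yellow 638 med [ 0.6068 -0.1536  0.0654] lo [ 0.5961 -0.1623  0.0196] hi [ 0.6257 -0.1
[... 160 characters left out ...]
 ((0.5191056132316589, -0.0030676983296871185), (0.0332307368516922, 0.09229115396738052), 7.106217384338379)
side red 2
side green 5131 med [ 0.5159 -0.191   0.0141] lo [ 0.485  -0.2659  0.008 ] hi [ 0.6559 -0.0366  0.0766]
  bed ((0.5720524191856384, -0.14543619751930237), (0.16677354276180267, 0.2399131804704666), 7.081902027130127)
  walltop 902 ((0.5348038077354431, -0.13563258945941925), (0.08517098426818848, 0.18435215950012207), 6.791515350341797)
  poletop 1409 ((0.6332182884216309, -0.07637166976928711), (0.24102561175823212, 0.3258030116558075), 6.121837139129639)
jar [0.6838 0.0774 0.0851]
timer [ 0.7264 -0.0444  0.0736]
block [0.3735 0.076  0.0752]
cake [ 0.427  -0.1784  0.0177]
```

```bash
python3 -m crank '[[[0.018,-0.038,0],[0,0,-3],0],[[0.018,-0.038,0],[0,0,-3],0],[[0.018,-0.038,0],[0,0,-3],0],[[0.018,-0.038,0],[0,0,-3],0],[[0.018,-0.038,0],[0,0,-3],0],[[0.018,-0.038,0],[0,0,-3],0],[[0.018,-0.038,0],[0,0,-3],0],[[0.018,-0.038,0],[0,0,-3],0],[[0.018,-0.038,0],[0,0,-3],0],[[0.018,-0.038,0],[0,0,-3],0],[[0.018,-0.038,0],[0,0,-3],0],[[0.018,-0.038,0],[0,0,-3],0]]' && python3 -m crank '[[[0.018,-0.039,0],[0,0,-3.2],0],[[0.018,-0.039,0],[0,0,-3.2],0],[[0.018,-0.039,0],[0,0,-3.2],0],[[0.018,-0.039,0],[0,0,-3.2],0],[[0.018,-0.039,0],[0,0,-3.2],0],[[0.018,-0.039,0],[0,0,-3.2],0],[[0.018,-0.039,0],[0,0,-3.2],0],[[0.018,-0.039,0],[0,0,-3.2],0],[[0,0,0],[0,0,0],0],[[0,0,0],[0,0,0],0]]'
python3 - <<'E'
from h import *
np.set_printoptions(precision=4,suppress=True)
o=ctrl.get_obs(); print(o["tool_pos"],o["orientation"],o["clock"],o["opening"])
m=imaging.camera_model("wrist"); p,d=imaging.snapshot("wrist"); cv2.imwrite("pics/w1.png",p)
W=cloud("wrist",d,m)
for c,a in dict(yellow=(18,30,150,100),green=(55,90,90,20)).items():
    w=W[mask(p,*a)&(d>0)&(W[...,2]<.15)]
    print(c,len(w),np.median(w,0) if len(w) else 0)
    if c=="yellow":
        t=w[w[:,2]>.096]; print(len(t),t.mean(0) if len(t) else 0, cv2.minAreaRect(t[:,:2].astype(np.float32)) if len(t) else 0)
E
```

```text
clock: 1.3
tool_pos: [0.4671, 0.1689, 0.2265]
orientation: [-180.0, 0.0, -57.9]
force: [1.4, 0.9, -0.4]
opening: 0.0441
gripper_force: 0.0
clock: 2.3
tool_pos: [0.6105, -0.1424, 0.2254]
orientation: [179.9, 0.0, -83.5]
force: [0.2, 0.0, -1.0]
opening: 0.044
gripper_force: 0.0
[ 0.6105 -0.1424  0.2254] [179.8953   0.0228 -83.5389] 2.3 0.04397839483939735
yellow 1663 [ 0.614  -0.1466  0.0678]
411 [ 0.6138 -0.141   0.1031] ((0.6137259602546692, -0.14021097123622894), (0.0135390879586339, 0.020067619159817696), 6.299956321716309)
green 13963 [ 0.6069 -0.1851  0.0139]
```

View pics/w1.png

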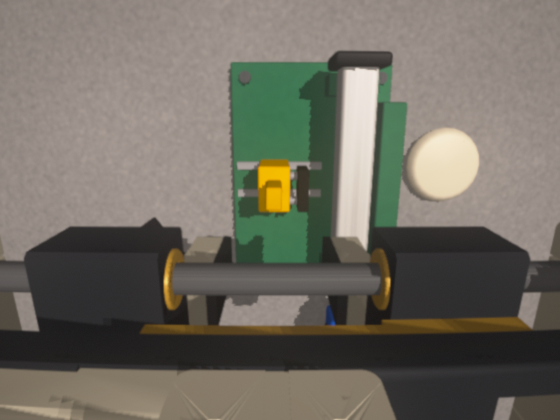

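The wrist view shows the tab top at (275,185), the pad at (302,188), the tube along column 355 and the cake well clear at (442,163). I'm going down onto the tab and gripping it.

```bash
python3 -m crank '[[[0.001,0.001,-0.035],[0,0,0],0],[[0.001,0.001,-0.035],[0,0,0],0],[[0,0,-0.035],[0,0,0],0],[[0,0,-0.025],[0,0,0],0],[[0,0,-0.014],[0,0,0],0],[[0,0,0],[0,0,0],0],[[0,0,0],[0,0,0],-1],[[0,0,0],[0,0,0],-1],[[0,0,0],[0,0,0],-1],[[0,0,0],[0,0,0],-1],[[0,0,0],[0,0,0],-1]]'
```

```text
clock: 3.45
tool_pos: [0.6129, -0.1395, 0.0834]
orientation: [-180.0, -0.0, -83.4]
force: [-2.4, 1.2, 4.3]
opening: 0.0137
gripper_force: 30.0
```

```bash
python3 -m crank '[[[-0.005,-0.0006,0],[0,0,0],-1],[[-0.005,-0.0006,0],[0,0,0],-1],[[-0.005,-0.0006,0],[0,0,0],-1],[[-0.004,-0.0004,0],[0,0,0],-1],[[0,0,0],[0,0,0],-1],[[0,0,0],[0,0,0],-1]]'; python3 -m crank '[[[-0.003,-0.0003,0],[0,0,0],-1],[[-0.003,-0.0003,0],[0,0,0],-1],[[0,0,0],[0,0,0],-1],[[0,0,0],[0,0,0],-1]]'; python3 -m crank '[[[-0.002,-0.0002,0],[0,0,0],-1],[[0,0,0],[0,0,0],-1],[[0,0,0],[0,0,0],-1]]'
```

```text
clock: 4.05
tool_pos: [0.5965, -0.1413, 0.0834]
orientation: [-179.7, -0.0, -83.4]
force: [5.5, 0.9, -0.7]
opening: 0.0134
gripper_force: 30.0
clock: 4.45
tool_pos: [0.5908, -0.1419, 0.0834]
orientation: [-179.7, -0.0, -83.4]
force: [6.7, 0.7, -2.5]
opening: 0.014
gripper_force: 30.0
clock: 4.75
tool_pos: [0.5891, -0.1421, 0.0834]
orientation: [-179.6, -0.0, -83.4]
force: [8.3, 0.8, -3.0]
opening: 0.0141
gripper_force: 30.0
```

```bash
for i in 1; do python3 -m crank '[[[-0.002,-0.0002,0],[0,0,0],-1],[[0,0,0],[0,0,0],-1],[[0,0,0],[0,0,0],-1]]'; python3 -m crank '[[[-0.002,-0.0002,0],[0,0,0],-1],[[0,0,0],[0,0,0],-1],[[0,0,0],[0,0,0],-1]]';  python3 -m crank '[[[-0.0015,-0.0002,0],[0,0,0],-1],[[0,0,0],[0,0,0],-1],[[0,0,0],[0,0,0],-1]]'; done
python3 - <<'E'
from h import *
o=ctrl.get_obs(); m=imaging.camera_model("wrist"); p,d=imaging.snapshot("wrist"); cv2.imwrite("pics/w2.png",p); np.savez("w2",d=d,R=m["R"],t=m["t"])
E
```

```text
clock: 5.05
tool_pos: [0.5871, -0.1423, 0.0834]
orientation: [-179.6, -0.0, -83.4]
force: [7.9, 0.0, -3.4]
opening: 0.0137
gripper_force: 30.0
clock: 5.35
tool_pos: [0.5856, -0.1425, 0.0834]
orientation: [-179.6, -0.0, -83.4]
force: [9.9, -0.0, -5.6]
opening: 0.0143
gripper_force: 30.0
clock: 5.65
tool_pos: [0.5846, -0.1426, 0.0834]
orientation: [-179.6, -0.0, -83.4]
force: [11.5, 0.3, -5.8]
opening: 0.0135
gripper_force: 30.0
```

View pics/w2.png

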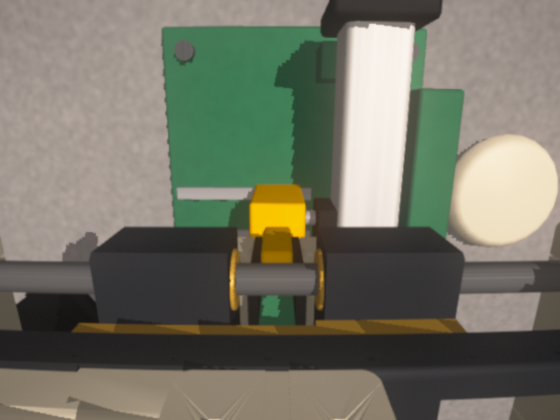

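```bash
python3 - <<'E'
from h import *
np.set_printoptions(precision=4,suppress=True)
z=np.load("w2.npz"); p=cv2.imread("pics/w2.png"); d=z["d"]; m=imaging.camera_model("wrist"); m["R"]=z["R"];m["t"]=z["t"]
W=cloud("wrist",d,m); th=np.radians(6.4); ey=-np.array([np.cos(th),np.sin(th)])
o=ctrl.get_obs()["tool_pos"]; s=lambda P:(P[...,:2]-o[:2])@ey
hs=cv2.cvtColor(p,cv2.COLOR_BGR2HSV); S=s(W)
g=mask(p,55,90,90,20)&(d>0)
q=lambda k:(k.sum(),np.percentile(S[k],[1,3,50,97,99]))
print("wall",q(g&(abs(W[...,2]-.075)<.005)))
b=g&(abs(W[...,2]-.012)<.005); print("bed",q(b))
for r in (60,100,130): print(r,[ (u,round(float(S[r,u]),4),round(float(W[r,u,2]),3)) for u in (168,172,176,336,342,400,406,410,414,420,440,456,460)])
y=mask(p,18,30,150,100)&(d>0); print("yel",q(y&(W[...,2]>.096)),q(y&(abs(W[...,2]-.066)<.005)))
t=(abs(W[...,2]-.074)<.005)&(hs[...,1]<45)&(hs[...,2]>110); print("tube",q(t))
E
```

```text
wall (np.int64(4753), array([0.0671, 0.0678, 0.0769, 0.0849, 0.0854]))
bed (np.int64(24116), array([-0.0712, -0.0695, -0.0271,  0.0171,  0.0237]))
60 [(168, -0.0693, 0.014), (172, -0.0668, 0.014), (176, -0.0646, 0.013), (336, 0.0301, 0.048), (342, 0.0299, 0.069), (400, 0.0554, 0.075), (406, 0.0583, 0.075), (410, 0.0598, 0.076), (414, 0.0844, 0.013), (420, 0.0877, 0.015), (440, 0.1061, 0.002), (456, 0.1169, 0.002), (460, 0.1199, 0.001)]
100 [(168, -0.0711, 0.013), (172, -0.068, 0.015), (176, -0.0661, 0.013), (336, 0.0304, 0.052), (342, 0.0304, 0.07), (400, 0.0563, 0.077), (406, 0.0595, 0.075), (410, 0.0649, 0.066), (414, 0.065, 0.071), (420, 0.0659, 0.076), (440, 0.075, 0.077), (456, 0.0828, 0.077), (460, 0.0848, 0.077)]
130 [(168, -0.0727, 0.012), (172, -0.0698, 0.013), (176, -0.067, 0.014), (336, 0.0304, 0.056), (342, 0.0307, 0.072), (400, 0.058, 0.075), (406, 0.0608, 0.075), (410, 0.065, 0.069), (414, 0.0651, 0.074), (420, 0.067, 0.077), (440, 0.0767, 0.077), (456, 0.0844, 0.077), (460, 0.0866, 0.076)]
yel (np.int64(2757), array([-0.0407, -0.038 ,  0.0028,  0.0362,  0.0374])) (np.int64(1781), array([-0.0154, -0.0148, -0.0006,  0.0133,  0.0139]))
tube (np.int64(13330), array([0.0305, 0.031 , 0.0452, 0.0602, 0.0611]))
```

The pad has just met the tube: its right edge at column 406 is still about 3.5 mm short of the wall at 410. That leaves about 5.5 mm of travel.

```bash
python3 -m crank '[[[-0.002,-0.0002,0],[0,0,0],-1],[[-0.002,-0.0002,0],[0,0,0],-1],[[0,0,0],[0,0,0],-1],[[0,0,0],[0,0,0],-1]]'; python3 -m crank '[[[-0.0015,-0.0002,0],[0,0,0],-1],[[0,0,0],[0,0,0],-1],[[0,0,0],[0,0,0],-1]]';python3 -m crank '[[[0,0,0],[0,0,0],-1],[[0,0,0],[0,0,0],-1]]'
```

```text
clock: 6.1
tool_pos: [0.5806, -0.1431, 0.0835]
orientation: [-179.5, -0.0, -83.4]
force: [12.0, -1.0, -6.3]
opening: 0.0134
gripper_force: 30.0
clock: 6.4
tool_pos: [0.5795, -0.1432, 0.0834]
orientation: [-179.5, -0.1, -83.4]
force: [12.4, 0.3, -7.2]
opening: 0.0136
gripper_force: 30.0
clock: 6.6
tool_pos: [0.5795, -0.1432, 0.0834]
orientation: [-179.5, -0.0, -83.4]
force: [12.4, 0.1, -6.5]
opening: 0.0137
gripper_force: 30.0
```

```bash
python3 -m crank '[[[-0.001,-0.0001,0],[0,0,0],-1],[[0,0,0],[0,0,0],-1],[[0,0,0],[0,0,0],-1]]'; python3 -m crank '[[[-0.001,-0.0001,0],[0,0,0],-1],[[0,0,0],[0,0,0],-1],[[0,0,0],[0,0,0],-1]]'
python3 - <<'E'
from h import *
np.set_printoptions(precision=4,suppress=True)
m=imaging.camera_model("wrist"); p,d=imaging.snapshot("wrist"); 
W=cloud("wrist",d,m); th=np.radians(6.4); ey=-np.array([np.cos(th),np.sin(th)])
o=ctrl.get_obs()["tool_pos"]; S=(W[...,:2]-o[:2])@ey
hs=cv2.cvtColor(p,cv2.COLOR_BGR2HSV)
g=mask(p,55,90,90,20)&(d>0)
q=lambda k:(k.sum(),np.percentile(S[k],[1,3,50,97,99]))
print("wall",q(g&(abs(W[...,2]-.075)<.005)))
y=mask(p,18,30,150,100)&(d>0); print("yel",q(y&(abs(W[...,2]-.066)<.005)))
t=(abs(W[...,2]-.074)<.005)&(hs[...,1]<45)&(hs[...,2]>110); print("tube",q(t))
E
```

```text
clock: 6.9
tool_pos: [0.5789, -0.1433, 0.0835]
orientation: [-179.5, -0.1, -83.4]
force: [14.3, -0.5, -7.5]
opening: 0.014
gripper_force: 30.0
clock: 7.2
tool_pos: [0.5781, -0.1433, 0.0835]
orientation: [-179.5, -0.1, -83.4]
force: [14.4, -0.3, -9.1]
opening: 0.0136
gripper_force: 30.0
wall (np.int64(3957), array([0.0608, 0.0619, 0.0716, 0.0784, 0.0788]))
yel (np.int64(1787), array([-0.0154, -0.0147, -0.0006,  0.0134,  0.0141]))
tube (np.int64(13477), array([0.0269, 0.0274, 0.0418, 0.0569, 0.0583]))
```

Clamped: the tube is against the wall, with a tab-to-wall distance of about 59.2 mm (jaw about 0.0453). Now I release it, rise and look at the neck.

```bash
python3 -m crank '[[[0,0,0],[0,0,0],0],[[0,0,0],[0,0,0],0],[[0,0,0],[0,0,0],0],[[0,0,0],[0,0,0],0],[[0.003,0,0.02],[0,0,0],0],[[0,0,0.04],[0,0,0],0.3],[[0,0,0.04],[0,0,0],0.6],[[-0.009,0.03,0.01],[0,0,0],0.6],[[-0.009,0.03,0],[0,0,0],0.6],[[-0.009,0.03,0],[0,0,0],0.6],[[-0.009,0.03,0],[0,0,0],0.6],[[-0.009,0.03,0],[0,0,0],0.6]]'; python3 -m crank '[[[-0.009,0.03,0],[0,0,0],0.6],[[-0.009,0.03,0],[0,0,0],0.6],[[-0.006,0.027,0],[0,0,0],0.6],[[0,0,0],[0,0,0],0.6],[[0,0,0],[0,0,0],0.6]]'
python3 - <<'E'
from h import *
np.set_printoptions(precision=4,suppress=True)
o=ctrl.get_obs()["tool_pos"]
m=imaging.camera_model("wrist"); p,d=imaging.snapshot("wrist"); cv2.imwrite("pics/w3.png",p); np.savez("w3",d=d,R=m["R"],t=m["t"])
W=cloud("wrist",d,m); hs=cv2.cvtColor(p,cv2.COLOR_BGR2HSV)
b=mask(p,105,130,150,60)&(d>0)
t=W[b&(abs(W[...,2]-.076)<.005)]; print("neck",len(t),cv2.minAreaRect(t[:,:2].astype(np.float32)),np.percentile(t,[2,50,98],0))
r=W[(mask(p,0,6,180,80)|mask(p,174,180,180,80))&(d>0)&(W[...,2]<.08)]; print("red",len(r),r.mean(0) if len(r) else 0)
th=np.radians(6.4); ey=-np.array([np.cos(th),np.sin(th)]); ex=np.array([-np.sin(th),np.cos(th)])
k=(abs(W[...,2]-.075)<.005)&(hs[...,1]<45)&(hs[...,2]>110)
P=W[k][:,:2]; a,s=P@ex,P@ey
for lo in np.arange(a.min(),a.max(),.03):
    j=(a>=lo)&(a<lo+.03)
    if j.sum()>30: print("tube a",lo,j.sum(),np.percentile(s[j],[2,98]),np.percentile(s[j],[2,98]).mean())
P=t[:,:2];a,s=P@ex,P@ey
print("neck a",np.percentile(a,[1,99]),"s",np.percentile(s,[2,98]))
E
```

```text
clock: 8.45
tool_pos: [0.53, 0.0071, 0.1926]
orientation: [180.0, 0.0, -83.4]
force: [0.8, 0.6, 0.0]
opening: 0.07
gripper_force: 0.0
clock: 8.95
tool_pos: [0.5064, 0.0936, 0.1926]
orientation: [180.0, -0.0, -83.3]
force: [0.2, 0.1, 0.7]
opening: 0.0702
gripper_force: 0.0
neck 4015 ((0.5197064280509949, -0.0024765096604824066), (0.03307405486702919, 0.0932275727391243), 5.761158466339111) [[ 0.502  -0.0471  0.0749]
 [ 0.5189  0.0081  0.0774]
 [ 0.5369  0.0424  0.0791]]
red 170 [0.539  0.0167 0.0691]
tube a -0.11167068572189297 247 [-0.5302 -0.5009] -0.515542003971072
tube a -0.02167068572189297 83 [-0.6998 -0.5037] -0.6017591972505822
neck a [-0.1059 -0.0147] s [-0.5318 -0.5006]
```

View pics/w3.png

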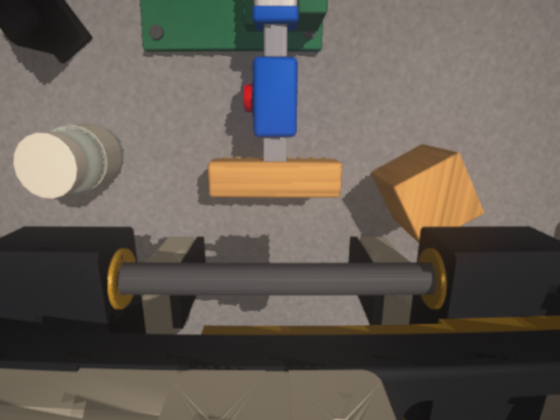

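The neck block spans (254–297, 57–136) with the red button at (249,98). The brush head is at (275,178), and the wooden block (428,190) and jar (50,163) are clear. I'm moving over the neck and down.

```bash
python3 -m crank '[[[0.004,-0.027,0],[0,0,0],0.6],[[0.004,-0.027,0],[0,0,0],0.6],[[0.0045,-0.026,0],[0,0,0],0.6],[[0,0,-0.03],[0,0,0],0.6],[[0,0,-0.035],[0,0,0],0.6],[[0,0,-0.035],[0,0,0],0.6],[[0,0,-0.03],[0,0,0],0.6],[[0,0,-0.023],[0,0,0],0.6],[[0,0,0],[0,0,0],0.6],[[0,0,0],[0,0,0],0.6],[[0,0,0],[0,0,0],0.6]]'
```

```text
clock: 10.1
tool_pos: [0.5204, 0.0131, 0.0409]
orientation: [-179.9, 0.0, -83.4]
force: [0.3, 0.5, 0.3]
opening: 0.0698
gripper_force: 0.0
```

```bash
python3 -m crank '[[[-0.0014,0,-0.001],[0,0,0],0],[[0,0,0],[0,0,0],0],[[0,0,0],[0,0,0],0],[[0,0,0],[0,0,0],0]]';  python3 -m crank '[[[0,0,0],[0,0,0],-0.2],[[0,0,0],[0,0,0],-0.2],[[0,0,0],[0,0,0],-0.2],[[0,0,0],[0,0,0],-0.2]]'; python3 -m crank '[[[0,0,0],[0,0,0],-1],[[0,0,0],[0,0,0],-1],[[0,0,0],[0,0,0],-1],[[0,0,0],[0,0,0],-1]]'
```

```text
clock: 10.5
tool_pos: [0.5186, 0.0135, 0.0391]
orientation: [-179.9, 0.0, -83.4]
force: [2.6, -1.8, -0.1]
opening: 0.046
gripper_force: 1.2
clock: 10.9
tool_pos: [0.518, 0.0135, 0.0389]
orientation: [-180.0, 0.0, -83.4]
force: [-0.2, 1.5, 6.1]
opening: 0.0355
gripper_force: 9.6
clock: 11.3
tool_pos: [0.5175, 0.0134, 0.0389]
orientation: [180.0, 0.0, -83.4]
force: [-2.7, 2.5, 7.6]
opening: 0.0338
gripper_force: 30.0
```

```bash
python3 - <<'E'
from h import *
p,d=imaging.snapshot("scene"); cv2.imwrite("pics/s4.png",cv2.resize(p[150:300,140:380],None,fx=3.3,fy=3.3,interpolation=cv2.INTER_CUBIC))
E
```

```text
(no output)
```

View pics/s4.png

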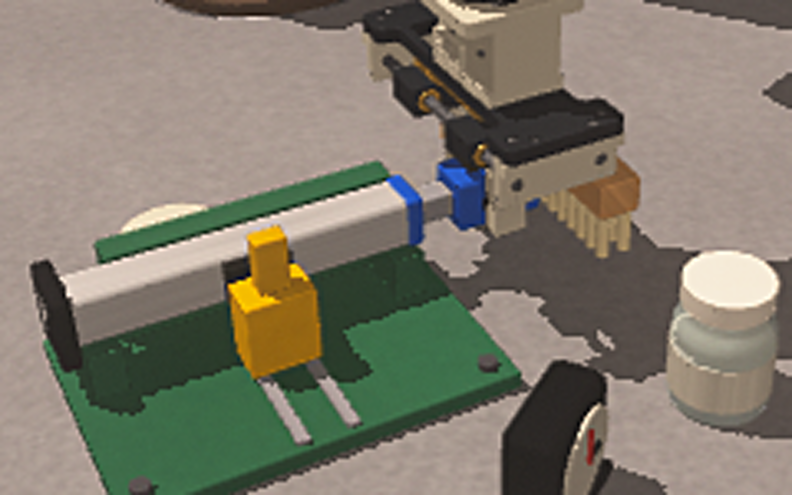

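```bash
python3 -m crank '[[[-0.0003,0.003,0],[0,0,0],-1],[[-0.0003,0.003,0],[0,0,0],-1],[[0,0,0],[0,0,0],-1],[[0,0,0],[0,0,0],-1]]'
```

```text
clock: 11.75
tool_pos: [0.5169, 0.0187, 0.0389]
orientation: [179.9, -0.0, -83.4]
force: [-1.4, -2.1, 6.3]
opening: 0.0341
gripper_force: 30.0
```

The finger covers the button at (515,185) in the crop and the jaw is closed on the tube. The neck gives at a spring-like force, so I'm pulling on.

```bash
python3 -m crank '[[[-0.0011,0.01,0],[0,0,0],-1],[[-0.0011,0.01,0],[0,0,0],-1],[[-0.0011,0.01,0],[0,0,0],-1],[[-0.0011,0.01,0],[0,0,0],-1],[[0,0,0],[0,0,0],-1],[[0,0,0],[0,0,0],-1]]';python3 -m crank '[[[-0.0011,0.01,0],[0,0,0],-1],[[-0.0011,0.01,0],[0,0,0],-1],[[-0.0011,0.01,0],[0,0,0],-1],[[-0.0011,0.01,0],[0,0,0],-1],[[0,0,0],[0,0,0],-1],[[0,0,0],[0,0,0],-1]]'
```

```text
clock: 12.35
tool_pos: [0.5124, 0.0588, 0.0389]
orientation: [179.9, -0.1, -83.3]
force: [-0.8, -3.1, 7.0]
opening: 0.0336
gripper_force: 30.0
clock: 12.95
tool_pos: [0.508, 0.0987, 0.0388]
orientation: [179.9, -0.1, -83.3]
force: [-0.2, -3.8, 6.2]
opening: 0.0341
gripper_force: 30.0
```

```bash
python3 -m crank '[[[-0.0011,0.01,0],[0,0,0],-1],[[-0.0011,0.01,0],[0,0,0],-1],[[-0.0008,0.007,0],[0,0,0],-1],[[0,0,0],[0,0,0],-1],[[0,0,0],[0,0,0],-1]]';python3 -m crank '[[[-0.0003,0.003,0],[0,0,0],-1],[[-0.0003,0.003,0],[0,0,0],-1],[[0,0,0],[0,0,0],-1],[[0,0,0],[0,0,0],-1]]';python3 -m crank '[[[-0.0002,0.002,0],[0,0,0],-1],[[0,0,0],[0,0,0],-1],[[0,0,0],[0,0,0],-1]]'
```

```text
clock: 13.45
tool_pos: [0.505, 0.1255, 0.0386]
orientation: [179.9, -0.1, -83.4]
force: [-0.0, -4.2, 5.4]
opening: 0.0338
gripper_force: 30.0
clock: 13.85
tool_pos: [0.5044, 0.1313, 0.0386]
orientation: [179.9, -0.1, -83.4]
force: [0.3, -4.7, 5.8]
opening: 0.0337
gripper_force: 30.0
clock: 14.15
tool_pos: [0.5041, 0.1329, 0.0385]
orientation: [179.9, -0.1, -83.4]
force: [1.0, -5.0, 4.3]
opening: 0.0338
gripper_force: 30.0
```

```bash
python3 -m crank '[[[-0.0002,0.0015,0],[0,0,0],-1],[[0,0,0],[0,0,0],-1],[[0,0,0],[0,0,0],-1]]';python3 -m crank '[[[-0.0002,0.0015,0],[0,0,0],-1],[[0,0,0],[0,0,0],-1],[[0,0,0],[0,0,0],-1]]'
```

```text
clock: 14.45
tool_pos: [0.5039, 0.1338, 0.0383]
orientation: [179.9, -0.2, -83.4]
force: [3.7, -9.5, 1.9]
opening: 0.0339
gripper_force: 30.0
clock: 14.75
tool_pos: [0.5037, 0.135, 0.0382]
orientation: [179.9, -0.2, -83.4]
force: [5.1, -11.0, 1.2]
opening: 0.0342
gripper_force: 30.0
```

```bash
python3 - <<'E'
from h import *
np.set_printoptions(precision=4,suppress=True)
p,d=imaging.snapshot("scene"); cv2.imwrite("pics/s5.png",cv2.resize(p[150:300,140:380],None,fx=3.3,fy=3.3,interpolation=cv2.INTER_CUBIC))
th=np.radians(6.4); ex=np.array([-np.sin(th),np.cos(th)])
for q,D in ((cv2.imread("pics/scene0.png"),np.load("scene0.npy")),(p,d)):
    W=cloud("scene",D); b=mask(q,105,130,150,60)&(D>0)&(W[...,2]>.04)&(W[...,2]<.1); a=W[b][:,:2]@ex
    print(np.histogram(a,np.arange(-.12,.12,.005))[0])
    k=(W[...,2]>.02)&(W[...,2]<.09)&(q.max(2)<45)&(W[...,1]<-.2)&(W[...,0]<.66)&(W[...,0]>.4)&(D>0); print("cap",k.sum(),np.percentile(W[k][:,:2]@ex,[5,50,95]))
E
```

```text
[ 0  0 21 46 19  0  0  0  0 46 49 43 45 29 24 20 24 24 32 34 37  1  0  0
  0  0  0  0  0  0  0  0  0  0  0  0  0  0  0  0  0  0  0  0  0  0  0]
cap 233 [-0.3269 -0.3216 -0.3154]
[ 0  0  0 41 42  0  0  0  0  0  0  0  0  0  0  0  0  0  0  0  0  0  0  0
  0  0  0  0  0  0  0  0  0 11 69 40 34 24  6  0  0  0  0  0  1  2  0]
cap 160 [-0.3246 -0.3195 -0.314 ]
```

View pics/s5.png

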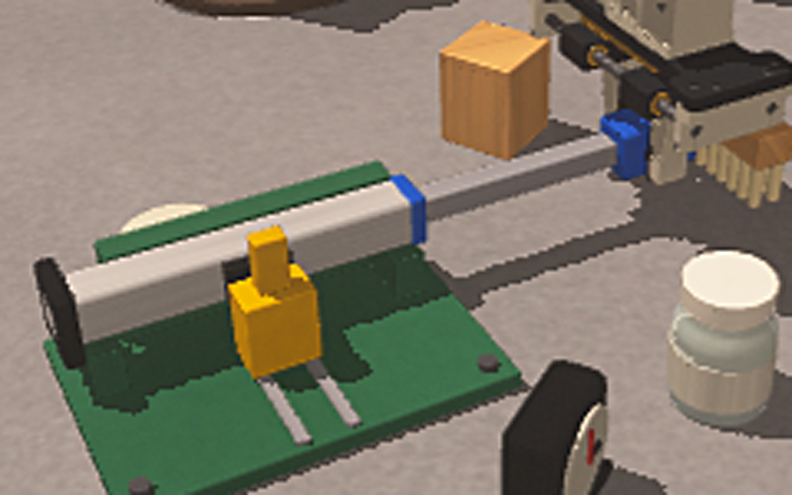

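The neck is at its second stop: block shift of about 120 mm, tube slid only about 2 mm, jaw unmoved, bystanders untouched. I'll trim the sideways load and check that it holds.

```bash
python3 -m crank '[[[0.001,0,0],[0,0,0],-1],[[0,0,0],[0,0,0],-1],[[0,0,0],[0,0,0],-1]]';python3 -m crank '[[[0,0,0],[0,0,0],-1],[[0,0,0],[0,0,0],-1],[[0,0,0],[0,0,0],-1],[[0,0,0],[0,0,0],-1],[[0,0,0],[0,0,0],-1],[[0,0,0],[0,0,0],-1]]'
python3 - <<'E'
from h import *
np.set_printoptions(precision=4,suppress=True)
th=np.radians(6.4); ey=-np.array([np.cos(th),np.sin(th)])
for n in ("scene","side"):
    p,d=imaging.snapshot(n)
    for q,D in ((cv2.imread(f"pics/{n}0.png"),np.load(n+"0.npy")),(p,d)):
        W=cloud(n,D); y=mask(q,18,30,150,120)&(D>0)&(W[...,2]>.095)&(W[...,2]<.11)&(abs(W[...,0]-.6)<.1)&(abs(W[...,1]+.14)<.08); print(n,y.sum(),W[y].mean(0)[:2]@ey)
E
```

```text
clock: 15.1
tool_pos: [0.5038, 0.1349, 0.0381]
orientation: [179.8, -0.2, -83.4]
force: [0.1, -9.0, 4.4]
opening: 0.0337
gripper_force: 30.0
clock: 15.7
tool_pos: [0.5038, 0.135, 0.0381]
orientation: [179.8, -0.2, -83.4]
force: [0.6, -8.5, 4.8]
opening: 0.034
gripper_force: 30.0
scene 83 -0.5965356945228049
scene 73 -0.5624364995100494
side 75 -0.5892130155100412
side 78 -0.554522310161884
```

```bash
python3 -c "
from plant import close_job
print(close_job())"
```

```text
the job is handed in; nothing more can be done
None
```

I handed the job in at about 16 s of the 61 s, with the tube clamped against the green jaw and the neck pulled about 120 mm to its second stop; the arm is still gripping it with the button squeezed (the tube slid about 2 mm forward in the clamp), and I saw nothing around it moved.

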